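# Seat the sealing plate on the tub-sealing station and hold it down

### The arm

A 6-joint arm with a two-finger parallel gripper is mounted at the origin on the work surface. World frame = base frame: x ahead of the robot, y to its left, z up, the work surface at z = 0. Lengths are in mm, angles in rad, forces in N, time in s.
With the tool pointing down it reaches from about 275 to 750 mm from the base axis. Payload 10.2 kg.
Tool frame: the origin (TCP) lies midway between the tips of the shut fingers; the grasp point (between the pads) lies 19 mm behind it; z points along the fingers, y is the line along which they close (so a half turn about z gives the same grasp; the last joint's range is limited). The gripper opens to 85 mm and grips with 20 to 120 N. Pads are 22 mm wide; open, the fingers measure 114 mm over their backs; the gripper's body (76 mm by 85 mm) begins 54 mm behind the grasp point. The pads swing forward as they close: fully open they stand 13 mm farther back than shut.
Start: joints at [-1.557, 0.313, 1.498, -0, 1.331, -0.223], TCP at [123.148, -510.358, 231.294] pointing down, gripper open.
Joint ranges: [-2.94, 2.94], [-0.97, 2.17], [0.19, 2.56], [-1.23, 4.37], [0.02, 3.11], [-2.88, 2.88]. Speed limits (rad/s): [2.39, 2.39, 3.01, 3.14, 3.14, 3.14].

### API

Orientations are given as a unit quaternion [w, x, y, z].
In Python, from rig import ctrl gives the robot as it stands.
- The arm moves only by the tool send_rows, never from a script. Its argument "targets" is a list of rows, each an object with "offset": the shift along the world's x, y, z in cm, a list of three; "spin": the turn about the world's z in rad. A call has 1 to 8 rows; each row is the pose to reach, as a shift and turn from the pose commanded when the call began; what a row does not reach only later rows make up. A row lasts 1/12 s, in which the tool goes at most 41.7 mm and 7.16 degrees, less where a joint would pass 70% of its speed; a pose out of reach is approached as far as the arm can. A call with a gripper value outside its range is refused whole. "grip" is the opening, from 0 (shut) to 1 (fully open), set as the call begins (left out, the last holds). The fingers move at their own pace and stop on an object; "squeeze" is the grip in N (left out, the last holds). Time passes only in rows, so rows that repeat a pose let the fingers close. It gives the time, the measured TCP pose, the force, the opening and the grip force at its end, in the units of the state.
- ctrl.sense(): the state, without advancing time (a new reading comes with each control period).
- ctrl.capture(name): name is "scene" or "top" or "wrist"; returns (picture, depth): 400x640x3 uint8, red, green, blue; 400x640 float32, mm along the optical axis (not along the pixel's ray), 0 where there is no reading.
- ctrl.calibration(name): a dict with "fx", "fy", "cx", "cy" (pixels), "view" (4x4, takes a point from world to camera coordinates); the wrist camera has in their place "mount" (4x4, takes a point from camera to tool coordinates, whose origin is the TCP and whose axes are the flange's). Camera axes: x right, y down, z forward; pixel columns grow to the right and rows downward; lengths in mm; the calibration is good to about 2 mm. A picture is of the moment at which its call begins: read the wrist's pose just before it. calibration takes no time and is no camera call.
- ctrl.finish_job(): hands the job in; it is judged then, once.
Trained networks look in the newest picture that a camera, given by its name, has taken for a name from the list of things; names that differ only in an ending like _2 or _b are one class to them, and where a whole thing is asked for, a point or a joint stands for the part that bears it (a point fixed in the world has none). Each returns a list of dicts, best first, with "conf" (0 to 1); they miss things now and then, are a little off and sometimes report something else, mostly with a low value. They report only what shows in the picture. A call takes as long as a camera call. They do not tell look-alikes from the thing itself.
- ctrl.search_frame(camera, query): "box" ([left, top, right, bottom] in pixels, round what is visible of it).
- ctrl.place_of(camera, query): "uv" ([column, row] in pixels: a listed point, or the origin of a listed thing).
The state is a dict: "time_s": time; "joints": joint angles; "dq": joint speeds; "tau": joint torques, N m; "eef_pos": TCP position; "ee_rot": TCP orientation; "force": force on the tool from outside, world axes, zero at the start; "wrist_torque": the same for the moment, N m; "grip_width": opening from 0.0 (shut) to 1.0 (fully open); "grip_force": force on a finger pad.
Only numpy, scipy, OpenCV 4.12 (cv2) and the standard library are available. Lean on these libraries where they do the work, as an engineer would, in place of code of your own. Each camera call takes 0.05 s, during which the arm holds its last target. There are 200 camera calls.

### The job

Pick up the loose sealing plate by its handle, rest its underside on top of the sealing station's locating pin with the plate's hole still clearly to one side, and slide it across, without lifting it again, until the hole drops over the pin with the plate lying square over the tub. Then press the plate fully down onto its stops against the spring under the tub, and finish while still holding it pressed down: do not let go. Leave the other things on the bench where they are.

Things in the scene. Friction and masses are not known exactly. Their poses are not given: they have to be found in the camera images.
- plate: Loose sealing plate, about 0.5 kg: aluminium slab 130 x 120 mm, 20 mm thick, black bar handle on top, hole in the underside. Starts flat on the bench, handle up. Origin: on the underside below the middle of the handle; z up. The slab spans x -50 to +80 mm, y -60 to +60 mm.
- handle (a point): Middle of the top of the plate's handle (plate x = 0, y = 0, z = 58 mm). The handle is 22 mm thick along the plate's x, 80 mm long along its y, and stands 38 mm up from the slab's top (plate z = 20 to 58 mm).
- bore (a point): Middle of the mouth of the hole in the plate's underside: plate x = +60 mm (near the end farther from the handle), y = 0, z = 0. The hole is round, blind, 17 mm in diameter, 16 mm deep, and cannot be seen from above.
- station: Fixed sealing station, pale aluminium base 175 x 150 mm, 30 mm high. Origin: on the bench below the middle of the tub; z up. A white tub with a clear lid, 84 x 84 mm over the rim, sits in its middle on a sprung carrier, lid top 75 mm above the bench when not pressed. The locating pin is at x = +60 mm, y = 0. Two stop posts, 12 mm thick, 69 mm high, at x = -30, y = +54 and -54 mm.
- seat (a point): Point 69 mm above the station's origin: where the plate's origin (underside, below the handle) ends when the plate is fully down on the two posts and the pin's collar, the plate's x axis along the station's x axis.
- pin: Fixed dark steel locating pin: 14 mm in diameter, standing 14 mm up from a flat 22 mm collar, bevelled over its last 3 mm to a flat top 8 mm across. Origin: on its axis at the collar's top, 69 mm above the bench, where the plate's underside comes to rest; its top is at z = +14 mm (83 mm above the bench). The hole has 1.5 mm play all round on the pin.
- carrier (a joint): How far the sprung carrier with the tub is pressed down, in m: 0 when free (it already pushes up with about 7 N), 0.006 when the plate lies on its stops (about 12.5 N, of which the plate's own weight gives about 5 N).
- spare_tub: Bystander: a loose lidded white tub, 100 x 100 mm over the rim, 52 mm high; origin at the centre of its underside.
- label_roll: Bystander: a loose roll of paper labels lying flat, 64 mm in diameter, 40 mm high; origin at the centre of its underside.
- scoop_cup: Bystander: a loose open steel cup, 72 mm in diameter at the rim, 75 mm high; origin at the centre of its underside.
Not all that is in view belongs to the job. What is shaped like the plate but green or red is not meant.

How it is judged:
By the outcome, as a careful person would: the job done as asked, in the order asked, and still so for the second after the job is handed in, while the arm keeps its last pose, push and grip.
It also fails if it takes over 40 s, if anything falls off the work surface, if the arm or the gripper's body presses on something with over 40 N, if the wrist force passes 120 N, or if a joint passes its speed limit or range.

## Working session

There is one attempt and no reset: what is moved stays moved. The work goes in short steps, Python scripts to look and compute and a tool call to move; the robot and the scene stay as the last step left them, time stands still between calls to the robot, and variables do not carry over. Pictures are saved under pics/ and viewed, at most 10 in all, crops included, and the job is handed in when it is done.

Besides the shell and the picture viewer there is one more tool, called after "Emit:" as a command line: name --argument value ..., lists and objects as JSON in quotes. send_rows: Moves the arm, as the interface text tells. Its arguments: {"type":"object","properties":{"targets":{"type":"array"},"grip":{"type":"number"},"squeeze":{"type":"number"}},"required":["targets"]}

```bash
mkdir -p pics
cat > h.py <<'E'
import numpy as np, cv2
from rig import ctrl
from scipy.spatial.transform import Rotation as R
def world(cam,st=None):
    """returns picture, depth, XYZ world map"""
    st=ctrl.sense(); im,d=ctrl.capture(cam); c=ctrl.calibration(cam)
    v,u=np.mgrid[0:400,0:640]
    P=np.stack([(u-c['cx'])/c['fx']*d,(v-c['cy'])/c['fy']*d,d,np.ones_like(d)],-1)
    if 'view' in c: T=np.linalg.inv(np.array(c['view']))
    else:
        T=np.eye(4); q=st['ee_rot']; T[:3,:3]=R.from_quat([q[1],q[2],q[3],q[0]]).as_matrix(); T[:3,3]=st['eef_pos']; T=T@np.array(c['mount'])
    return im,d,(P@T.T)[...,:3]
def save(n,im): cv2.imwrite('pics/'+n+'.png',im[...,::-1])
E
python3 - <<'E'
from h import *
s=ctrl.sense(); print(s)
for cam in ['top','scene']:
    im,d,X=world(cam); save(cam+'1',im)
    for q in ['plate','station','pin','seat','handle','bore','spare_tub','label_roll','scoop_cup']:
        r=ctrl.place_of(cam,q)
        for k in r[:3]:
            u,v=[int(round(t)) for t in k['uv']]
            print(cam,q,round(k['conf'],2),u,v,X[np.clip(v,0,399),np.clip(u,0,639)].round(0))
np.save('x.npy',X)
E
python3 -c "
import cv2,numpy as np
"
```

```text
{'time_s': 0.0, 'joints': array([-1.55737863e+00,  3.13452009e-01,  1.49845388e+00,  2.53047135e-06,
        1.33099591e+00, -2.23385285e-01]), 'dq': array([ 0.00026648,  0.00021338, -0.00059074, -0.00010824, -0.00088043,
        0.00032493]), 'tau': array([-2.04847056e-03, -4.12263644e+01, -2.59745264e+01, -2.89506679e-04,
        4.10030087e-03,  1.15708019e-06]), 'eef_pos': array([ 123.15561797, -510.08091779,  230.72772493]), 'ee_rot': array([-6.50838860e-04,  9.92998551e-01,  1.18124716e-01,  6.98153092e-05]), 'force': array([-0.07697706, -0.25190078, -0.24208621]), 'wrist_torque': array([ 0.01163328, -0.05609038, -0.0651424 ]), 'grip_force': 0.0, 'grip_width': 0.9982011606446957}
top plate 0.95 403 302 [ 292. -110.  674.]
top plate 0.64 382 220 [ 501. -183.   30.]
top station 0.8 210 227 [462. 240.  75.]
top pin 0.68 198 198 [532. 273.  77.]
top pin 0.47 385 200 [ 556. -192.   16.]
top seat 0.76 203 222 [474. 258.  72.]
top handle 0.8 406 299 [ 296. -116.  660.]
top handle 0.6 407 132 [ 728. -242.   57.]
top handle 0.58 383 214 [ 512. -181.   56.]
top bore 0.97 387 200 [ 555. -
[... 367 characters left out ...]
e station 0.89 414 203 [518. 247.  35.]
scene pin 0.67 311 191 [483. -10.  37.]
scene pin 0.61 424 201 [544. 263.  67.]
scene pin 0.58 310 225 [599.  -8.  36.]
scene seat 0.59 418 184 [492. 255.  75.]
scene handle 0.94 231 142 [ 308. -241.   59.]
scene handle 0.82 236 192 [ 513. -194.   59.]
scene handle 0.67 194 258 [ 719. -252.   56.]
scene bore 0.93 253 160 [ 339. -179.   19.]
scene bore 0.83 227 224 [ 584. -210.   19.]
scene bore 0.76 189 298 [ 796. -252.   22.]
scene spare_tub 0.97 315 273 [749.   8.  51.]
scene spare_tub 0.4 410 200 [520. 236.  46.]
scene label_roll 0.64 313 226 [598.  -1.  31.]
scene scoop_cup 0.68 310 191 [482. -13.  36.]
scene scoop_cup 0.34 415 184 [491. 248.  74.]
```

View pics/top1.png

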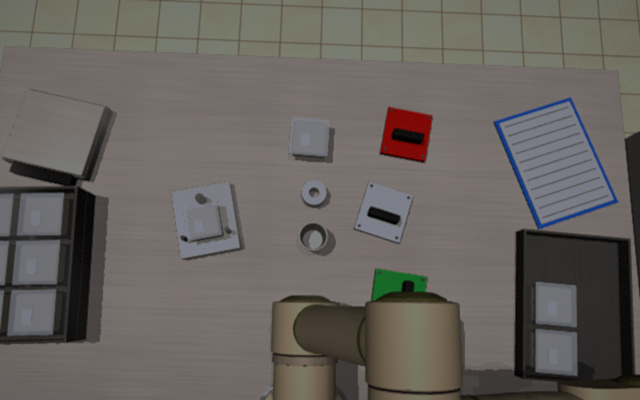

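View pics/scene1.png

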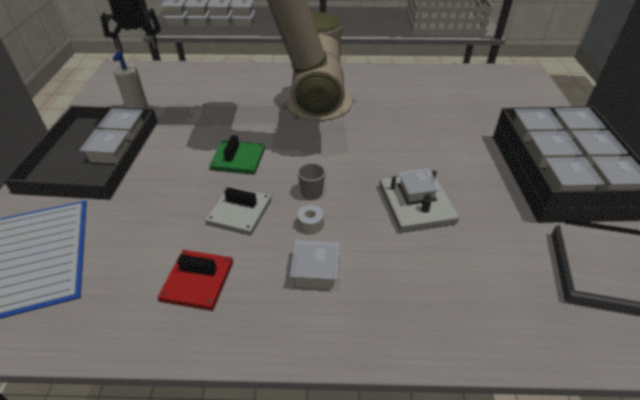

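Top view: the silver plate has its handle at (383,214) and its hole end at the upper side (387,200). The station is at (207,220) with its pin at (200,198). The red and green plates are decoys. I'm moving above the plate for a close look.

Emit:
send_rows --targets '[{"offset":[38,33,3],"spin":0.98},{"offset":[38,33,3],"spin":0.98},{"offset":[38,33,3],"spin":0.98},{"offset":[38,33,3],"spin":0.98},{"offset":[38,33,3],"spin":0.98},{"offset":[38,33,3],"spin":0.98},{"offset":[38,33,3],"spin":0.98},{"offset":[38,33,3],"spin":0.98}]' --grip 1

```text
time_s: 1.67
eef_pos: [375.6, -290.5, 251.5]
ee_rot: [0.0, 0.819, 0.574, 0.0]
force: [0.5, -0.1, -0.0]
grip_width: 0.998
grip_force: 0.0
```

```bash
python3 -c "
from h import *
print(ctrl.sense()['eef_pos'],ctrl.sense()['ee_rot'],ctrl.calibration('wrist'))"
```

```text
[ 375.58619424 -290.52697307  251.48887157] [2.70005946e-04 8.18824540e-01 5.74043814e-01 9.86630493e-06] {'fx': 335.83476209631067, 'fy': 335.83476209631067, 'cx': 321.1572484244854, 'cy': 191.44085398542268, 'mount': array([[ 4.44007351e-04, -9.58178971e-01, -2.86169291e-01,
         7.20090399e+01],
       [ 9.99999805e-01,  5.51055975e-04, -2.93542967e-04,
         8.13982396e-01],
       [ 4.38961995e-04, -2.86169105e-01,  9.58179029e-01,
        -1.42680310e+02],
       [ 0.00000000e+00,  0.00000000e+00,  0.00000000e+00,
         1.00000000e+00]])}
```

Emit:
send_rows --targets '[{"offset":[12.5,10.5,0],"spin":0},{"offset":[12.5,10.5,0],"spin":0},{"offset":[12.5,10.5,0],"spin":0},{"offset":[12.5,10.5,0],"spin":0},{"offset":[12.5,10.5,0],"spin":0},{"offset":[12.5,10.5,0],"spin":0}]'

```text
time_s: 2.17
eef_pos: [500.2, -185.9, 250.8]
ee_rot: [-0.0, 0.82, 0.573, -0.0]
force: [-1.4, 0.3, -0.5]
grip_width: 0.995
grip_force: 0.0
```

```bash
cat > plate.py <<'E'
from h import *
def rect(m,X,t):
    p=X[m][:,:2].astype(np.float32)
    r=cv2.minAreaRect(p); print(t,len(p),'z',np.median(X[m][:,2]).round(1),'c',np.round(r[0],1),'size',np.round(r[1],1),'ang',round(r[2],2),'box',cv2.boxPoints(r).round(0).tolist())
    return r
def big(m):
    n,l,s,_=cv2.connectedComponentsWithStats(cv2.morphologyEx(m.astype(np.uint8),cv2.MORPH_OPEN,np.ones((3,3)))); k=1+s[1:,4].argmax(); return l==k
E
python3 - <<'E'
from plate import *
s=ctrl.sense();print(s['eef_pos'],s['ee_rot'],s['joints'].round(2))
im,d,X=world('wrist'); save('w1',im)
z=X[...,2]
near=(abs(X[...,0]-515)<110)&(abs(X[...,1]+190)<110)&(d>0)
rect(big(near&(z>12)&(z<25)),X,'slab')
rect(big(near&(z>50)&(z<64)),X,'handle')
print(np.median(z[(abs(z)<10)&(d>0)]))
for q in ['handle','bore']:
  for k in ctrl.place_of('wrist',q)[:2]:
    u,v=[int(round(t)) for t in k['uv']]; print(q,k['conf'],u,v,X[np.clip(v,0,399),np.clip(u,0,639)].round(1))
E
```

```text
[ 500.18059883 -185.89837765  250.77344675] [-2.17631445e-04  8.19646596e-01  5.72869435e-01 -1.43077297e-04] [-0.58  0.32  1.44 -0.    1.38 -0.22]
slab 10566 z 20.1 c [ 525.7 -190. ] size [120.2 130.2] ang 73.68 box [[446.0, -229.0], [571.0, -266.0], [605.0, -151.0], [480.0, -114.0]]
handle 1626 z 57.8 c [ 511.3 -185.6] size [79.9 22. ] ang 73.68 box [[490.0, -221.0], [511.0, -227.0], [533.0, -150.0], [512.0, -144.0]]
0.20843232099142028
handle 0.9 548 144 [ 721.2 -244.    57.7]
handle 0.88 176 268 [ 307.4 -241.1   57.3]
bore 0.76 181 200 [ 329.9 -176.7   20.8]
bore 0.68 376 149 [ 561.9 -198.1   18.5]
```

View pics/w1.png

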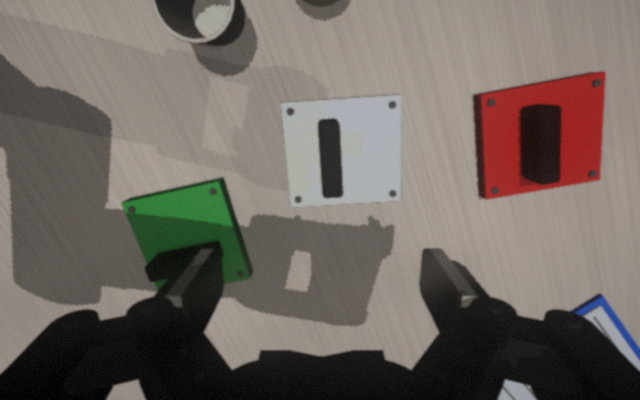

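Emit:
send_rows --targets '[{"offset":[-2,38,5],"spin":0.45},{"offset":[-2,38,5],"spin":0.45},{"offset":[-2,38,5],"spin":0.45},{"offset":[-2,38,5],"spin":0.45},{"offset":[-2,38,5],"spin":0.45},{"offset":[-2,38,5],"spin":0.45},{"offset":[-2,38,5],"spin":0.45},{"offset":[-2,38,5],"spin":0.45}]'

```text
time_s: 2.98
eef_pos: [481.4, 143.5, 295.2]
ee_rot: [0.0, 0.673, 0.739, 0.0]
force: [0.4, -0.6, -0.4]
grip_width: 0.997
grip_force: 0.0
```

Emit:
send_rows --targets '[{"offset":[0,4,0],"spin":0},{"offset":[0,4,0],"spin":0},{"offset":[0,4,0],"spin":0},{"offset":[0,4,0],"spin":0}]'

```text
time_s: 3.32
eef_pos: [482.1, 181.6, 294.6]
ee_rot: [0.0, 0.673, 0.74, -0.0]
force: [0.0, -0.1, -0.4]
grip_width: 1.003
grip_force: 0.0
```

Run:
```python
from plate import *
s=ctrl.sense();print(s['eef_pos'],s['ee_rot'],s['joints'].round(2))
im,d,X=world('wrist'); save('w2',im)
z=X[...,2]
near=(abs(X[...,0]-475)<130)&(abs(X[...,1]-250)<130)&(d>0)
b=big(near&(z>24)&(z<36)); rect(b,X,'base')
l=big(near&(z>71)&(z<77)); r=rect(l,X,'lid')
m=near&(z>55)&(z<90)
n,L,S,C=cv2.connectedComponentsWithStats(m.astype(np.uint8))
for k in range(1,n):
    if S[k,4]>8:
        p=X[L==k]; print(S[k],'zmax',np.percentile(p[:,2],95).round(1),'mid',((p[:,:2].min(0)+p[:,:2].max(0))/2).round(1),'span',np.ptp(p[:,:2],axis=0).round(1))
np.save('w2X.npy',X)
for q in ['pin','seat','station']:
  for k in ctrl.place_of('wrist',q)[:2]:
    u,v=[int(round(t)) for t in k['uv']]; print(q,k['conf'],u,v,X[np.clip(v,0,399),np.clip(u,0,639)].round(1))
```

```text
[482.10762243 181.58480711 294.55288835] [ 1.19479967e-04  6.72876104e-01  7.39755162e-01 -1.84350772e-04] [ 0.13  0.25  1.41 -0.    1.48  0.04]
base 12509 z 30.0 c [489.1 261.9] size [175.3 150.3] ang 12.71 box [[387.0, 316.0], [420.0, 169.0], [591.0, 208.0], [558.0, 354.0]]
lid 6871 z 75.2 c [477.5 259.2] size [84.2 84.1] ang 12.79 box [[427.0, 291.0], [446.0, 209.0], [528.0, 228.0], [509.0, 310.0]]
[282  27  13  15 143] zmax 70.2 mid [436.6 305.2] span [11.  11.8]
[ 277   36   91   95 6951] zmax 76.5 mid [477.1 259.5] span [99.1 98.4]
[369  67  23  22 409] zmax 83.4 mid [535.8 272.4] span [22.1 21.3]
[298 134  11  12 105] zmax 70.3 mid [460.3 200.2] span [11.3 11.4]
pin 0.67 384 75 [536.4 274.3  83.1]
seat 0.66 323 87 [477.  257.3  74.3]
station 0.63 324 82 [477.6 262.2  75.8]
station 0.55 366 286 [559.4   8.7  40.8]
```

View pics/w2.png

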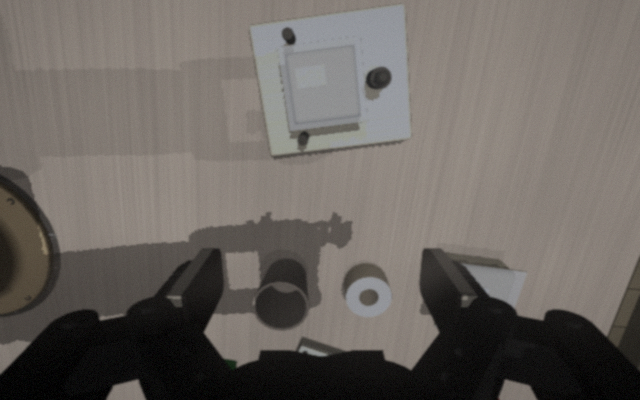

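Station view: lid at (322,82), pin at (380,77), posts at (289,35) and (303,138). The measured sizes fit, with the station's origin at (477.3, 259.2), yaw 12.75°. I'm going back to pick the plate.

Emit:
send_rows --targets '[{"offset":[2.9,-36.7,-10],"spin":-0.379},{"offset":[2.9,-36.7,-10],"spin":-0.379},{"offset":[2.9,-36.7,-10],"spin":-0.379},{"offset":[2.9,-36.7,-10],"spin":-0.379},{"offset":[2.9,-36.7,-10],"spin":-0.379},{"offset":[2.9,-36.7,-10],"spin":-0.379},{"offset":[2.9,-36.7,-10],"spin":-0.379},{"offset":[2.9,-36.7,-10],"spin":-0.379}]'

```text
time_s: 4.18
eef_pos: [506.7, -140.7, 206.8]
ee_rot: [0.0, 0.8, 0.6, 0.0]
force: [0.3, 0.4, 0.2]
grip_width: 1.002
grip_force: 0.0
```

Emit:
send_rows --targets '[{"offset":[0,-4.2,-3],"spin":0},{"offset":[0,-4.2,-3],"spin":0},{"offset":[0,-4.2,-3],"spin":0},{"offset":[0,-4.2,-3],"spin":0}]'

```text
time_s: 4.52
eef_pos: [507.1, -179.9, 177.5]
ee_rot: [-0.0, 0.8, 0.6, 0.0]
force: [0.3, 1.2, 0.1]
grip_width: 0.996
grip_force: 0.0
```

Run:
```python
from h import *
s=ctrl.sense();q=s['ee_rot'];print(s['eef_pos'],2*np.arctan2(q[2],q[1])-np.pi/2,s['joints'].round(2))
```

```text
[ 507.13543815 -179.92139607  177.4702607 ] -0.28442104523629963 [-0.56  0.39  1.54  0.    1.22 -0.27]
```

Emit:
send_rows --targets '[{"offset":[0.4,-0.55,-4],"spin":0},{"offset":[0.4,-0.55,-8],"spin":0},{"offset":[0.4,-0.55,-11],"spin":0},{"offset":[0.4,-0.55,-13.5],"spin":0},{"offset":[0.4,-0.55,-15],"spin":0},{"offset":[0.4,-0.55,-15],"spin":0},{"offset":[0.4,-0.55,-15],"spin":0}]'

```text
time_s: 5.1
eef_pos: [512.0, -184.5, 28.3]
ee_rot: [0.0, 0.799, 0.601, 0.0]
force: [1.0, -0.1, 0.7]
grip_width: 0.999
grip_force: 0.0
```

Emit:
send_rows --targets '[{"offset":[0,0,0],"spin":0},{"offset":[0,0,0],"spin":0},{"offset":[0,0,0],"spin":0},{"offset":[0,0,0],"spin":0},{"offset":[0,0,0],"spin":0},{"offset":[0,0,0],"spin":0},{"offset":[0,0,0],"spin":0},{"offset":[0,0,0],"spin":0}]' --grip 0 --squeeze 90

```text
time_s: 5.77
eef_pos: [511.3, -185.4, 27.8]
ee_rot: [0.0, 0.8, 0.6, -0.0]
force: [-2.7, 1.5, 6.3]
grip_width: 0.242
grip_force: 90.0
```

Emit:
send_rows --targets '[{"offset":[0,0,1.5],"spin":0},{"offset":[0,0,4],"spin":0},{"offset":[0,0,7.5],"spin":0},{"offset":[0,0,11],"spin":0},{"offset":[0,0,13],"spin":0},{"offset":[0,0,13],"spin":0}]'

```text
time_s: 6.27
eef_pos: [512.7, -186.1, 160.9]
ee_rot: [0.003, 0.8, 0.6, 0.001]
force: [1.6, -0.3, -5.7]
grip_width: 0.244
grip_force: 89.3
```

Emit:
send_rows --targets '[{"offset":[0,2,0],"spin":0.04},{"offset":[0,5,0],"spin":0.1},{"offset":[0,8.5,0],"spin":0.16},{"offset":[0,12,0],"spin":0.22},{"offset":[0,15.5,0],"spin":0.28},{"offset":[0,19,0],"spin":0.34},{"offset":[0,22.5,0],"spin":0.4},{"offset":[0,26,0],"spin":0.46}]'

```text
time_s: 6.93
eef_pos: [509.9, 76.4, 154.8]
ee_rot: [-0.002, 0.641, 0.768, -0.001]
force: [1.8, -0.1, -5.9]
grip_width: 0.246
grip_force: 89.3
```

Emit:
send_rows --targets '[{"offset":[-0.2,3.5,0],"spin":0.047},{"offset":[-0.4,7,0],"spin":0.047},{"offset":[-0.5,10.5,0],"spin":0.047},{"offset":[-0.5,14,0],"spin":0.047},{"offset":[-0.5,17,0],"spin":0.047},{"offset":[-0.5,19.1,0],"spin":0.047},{"offset":[-0.5,19.1,0],"spin":0.047},{"offset":[-0.5,19.1,0],"spin":0.047}]'

```text
time_s: 7.6
eef_pos: [505.1, 266.2, 154.5]
ee_rot: [-0.001, 0.623, 0.782, -0.002]
force: [0.3, -0.5, -5.4]
grip_width: 0.245
grip_force: 89.4
```

Run:
```python
from h import *
s=ctrl.sense();q=s['ee_rot'];print(s['eef_pos'],2*np.arctan2(q[2],q[1])-np.pi/2,s['joints'].round(2),s['force'],s['wrist_torque'],s['time_s'])
im,d,X=world('wrist'); save('w3',im)
z=X[...,2]-s['eef_pos'][2]
print(X[60:400:20,320].round(0).tolist()) if 0 else None
```

```text
[505.08333764 266.2068943  154.51266988] 0.2258915544880049 [ 0.28  0.48  1.46 -0.    1.2   0.05] [ 0.27616106 -0.52570667 -5.41399662] [-0.07458474  0.08944815  0.02763244] 7.6
```

View pics/w3.png

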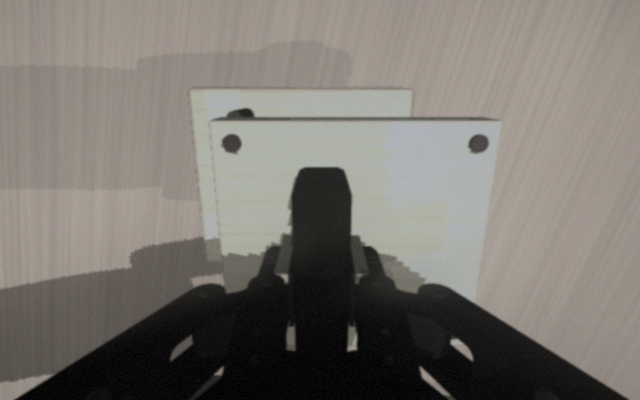

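The plate is held square, its slab filling about (211..500, 118..295), with the station showing behind it. I'm measuring the plate's pose in the hand.

```bash
cat > held.py <<'E'
from plate import *
def held():
    s=ctrl.sense(); q=s['ee_rot']; im,d,X=world('wrist'); t=s['eef_pos']
    m=(abs(X[...,2]-(t[2]-27.8+20))<6)&(d>0)&(im.min(2)>60); m[300:]=False
    m=big(m); p=X[m]; c=p.mean(0); A=np.c_[p[:,:2]-c[:2],np.ones(len(p))]
    pl=np.linalg.lstsq(A,p[:,2],rcond=None)[0]
    yaw=2*np.arctan2(q[2],q[1])-np.pi/2
    ex=np.array([np.cos(.2225),np.sin(.2225)]); ey=np.array([-ex[1],ex[0]])
    print('t',s['time_s'],'tcp',t.round(1),'yaw',yaw.round(4),'F',s['force'].round(1),'M',s['wrist_torque'].round(2),'tilt along st x,y (rad)',(pl[:2]@ex).round(4),(pl[:2]@ey).round(4),'ztop at tcp',(pl[2]+pl[:2]@(t[:2]-c[:2])).round(1))
    # far edge & sides
    mid=np.array([477.3,259.2]); b=(p[:,:2]-mid)@np.c_[ex,ey]
    r=b.round(0)
    e=[b[abs(b[:,0]-k)<2,1].max() for k in range(int(b[:,0].min())+12,int(b[:,0].max())-10,8)]
    far=np.polyfit(np.arange(len(e))*8,e,1); print('far edge y',np.median(e).round(1),'slope',far[0].round(4),'xmin/max',np.percentile(b[:,0],[.3,99.7]).round(1),'tcp in st',((t[:2]-mid)@np.c_[ex,ey]).round(1))
if __name__=='__main__': held()
E
python3 held.py
```

```text
t 7.65 tcp [505.4 265.3 154.9] yaw 0.2245 F [-0.1 -0.2 -6.6] M [-0.02  0.02  0.  ] tilt along st x,y (rad) -0.0043 -0.0015 ztop at tcp 147.2
far edge y 59.5 slope 0.0011 xmin/max [-20.3 108.5] tcp in st [28.8 -0.2]
```

Emit:
send_rows --targets '[{"offset":[0,0.05,-1.5],"spin":0},{"offset":[0,0.05,-3],"spin":0},{"offset":[0,0.05,-3.8],"spin":0},{"offset":[0,0.05,-4.2],"spin":0},{"offset":[0,0.05,-4.2],"spin":0},{"offset":[0,0.05,-4.2],"spin":0}]'

```text
time_s: 8.2
eef_pos: [506.7, 265.9, 115.6]
ee_rot: [0.0, 0.624, 0.782, 0.0]
force: [0.1, -0.2, -6.0]
grip_width: 0.242
grip_force: 89.1
```

Emit:
send_rows --targets '[{"offset":[0,0,-0.1],"spin":0},{"offset":[0,0,-0.1],"spin":0},{"offset":[0,0,-0.1],"spin":0}]'

```text
time_s: 8.45
eef_pos: [506.5, 266.2, 114.6]
ee_rot: [0.0, 0.624, 0.782, 0.0]
force: [-0.4, 0.4, -6.5]
grip_width: 0.245
grip_force: 89.1
```

Emit:
send_rows --targets '[{"offset":[0,0,-0.1],"spin":0},{"offset":[0,0,-0.1],"spin":0},{"offset":[0,0,-0.1],"spin":0}]'

```text
time_s: 8.7
eef_pos: [506.3, 266.2, 113.2]
ee_rot: [-0.0, 0.624, 0.782, -0.0]
force: [-0.1, -0.3, -6.4]
grip_width: 0.247
grip_force: 89.1
```

Emit:
send_rows --targets '[{"offset":[0,0,-0.1],"spin":0},{"offset":[0,0,-0.15],"spin":0},{"offset":[0,0,-0.15],"spin":0}]'

```text
time_s: 8.95
eef_pos: [506.3, 266.2, 111.5]
ee_rot: [-0.0, 0.624, 0.782, -0.0]
force: [-0.4, -0.1, -5.5]
grip_width: 0.246
grip_force: 89.1
```

Emit:
send_rows --targets '[{"offset":[0,0,-0.1],"spin":0},{"offset":[0,0,-0.1],"spin":0},{"offset":[0,0,-0.1],"spin":0}]'

```text
time_s: 9.2
eef_pos: [506.4, 266.2, 110.9]
ee_rot: [0.0, 0.624, 0.782, 0.0]
force: [-0.6, -0.6, -4.4]
grip_width: 0.239
grip_force: 89.5
```

Emit:
send_rows --targets '[{"offset":[0,0,-0.1],"spin":0},{"offset":[0,0,-0.1],"spin":0},{"offset":[0,0,-0.1],"spin":0}]'

```text
time_s: 9.45
eef_pos: [506.5, 266.2, 110.7]
ee_rot: [0.0, 0.624, 0.782, 0.0]
force: [-5.6, -1.7, 6.4]
grip_width: 0.245
grip_force: 90.9
```

```bash
python3 held.py
```

```text
t 9.45 tcp [506.5 266.2 110.7] yaw 0.2241 F [-5.6 -1.7  6.4] M [-0.29  0.71 -0.02] tilt along st x,y (rad) 0.0011 -0.0009 ztop at tcp 102.9
far edge y 60.1 slope 0.0006 xmin/max [-19.  109.8] tcp in st [30.   0.4]
```

Emit:
send_rows --targets '[{"offset":[-0.24,-0.055,0],"spin":0},{"offset":[-0.54,-0.12,0],"spin":0},{"offset":[-0.83,-0.19,0],"spin":0},{"offset":[-1.12,-0.255,0],"spin":0},{"offset":[-1.41,-0.32,0],"spin":0},{"offset":[-1.71,-0.39,0],"spin":0},{"offset":[-1.95,-0.44,0],"spin":0},{"offset":[-1.95,-0.44,0],"spin":0}]'

```text
time_s: 10.17
eef_pos: [487.3, 261.9, 110.4]
ee_rot: [0.001, 0.624, 0.782, 0.001]
force: [3.0, 0.4, 4.7]
grip_width: 0.243
grip_force: 90.5
```

```bash
python3 held.py
```

```text
t 10.1667 tcp [487.3 261.9 110.4] yaw 0.224 F [3.  0.4 4.7] M [ 0.11 -0.96 -0.05] tilt along st x,y (rad) 0.0059 -0.0013 ztop at tcp 102.6
far edge y 60.1 slope 0.0007 xmin/max [-38.6  90.2] tcp in st [10.3  0.4]
```

Emit:
send_rows --targets '[{"offset":[-0.2,-0.05,0],"spin":0},{"offset":[-0.4,-0.1,0],"spin":0},{"offset":[-0.6,-0.15,0],"spin":0},{"offset":[-0.8,-0.19,0],"spin":0},{"offset":[-0.9,-0.22,0],"spin":0},{"offset":[-1.0,-0.24,0],"spin":0},{"offset":[-1.0,-0.24,0],"spin":0},{"offset":[-1.0,-0.24,0],"spin":0}]'

```text
time_s: 10.88
eef_pos: [476.4, 259.3, 109.2]
ee_rot: [-0.0, 0.624, 0.782, -0.001]
force: [0.1, 0.0, -5.3]
grip_width: 0.243
grip_force: 89.3
```

```bash
python3 held.py
```

```text
t 10.8833 tcp [476.4 259.3 109.2] yaw 0.224 F [ 0.1  0.  -5.3] M [-0.07  0.04  0.01] tilt along st x,y (rad) -0.0022 -0.0012 ztop at tcp 101.4
far edge y 59.9 slope 0.001 xmin/max [-49.9  78.8] tcp in st [-0.9  0.3]
```

Emit:
send_rows --targets '[{"offset":[0.05,0,-0.1],"spin":0},{"offset":[0.05,0,-0.2],"spin":0},{"offset":[0.05,0,-0.35],"spin":0},{"offset":[0.05,0,-0.5],"spin":0},{"offset":[0.05,0,-0.5],"spin":0}]'

```text
time_s: 11.35
eef_pos: [477.1, 259.3, 104.2]
ee_rot: [-0.0, 0.624, 0.782, -0.0]
force: [-0.6, -0.2, -6.4]
grip_width: 0.242
grip_force: 89.3
```

```bash
python3 held.py
```

```text
t 11.35 tcp [477.1 259.3 104.2] yaw 0.224 F [-0.6 -0.2 -6.4] M [0.01 0.08 0.05] tilt along st x,y (rad) -0.0013 -0.001 ztop at tcp 96.5
far edge y 59.8 slope 0.0008 xmin/max [-49.1  79.6] tcp in st [-0.1  0.1]
```

Underside is now at about 76.4, well below the pin's top, with no side force, so the hole is over the pin. I'm pressing down now.

Emit:
send_rows --targets '[{"offset":[0,0,-0.15],"spin":0},{"offset":[0,0,-0.3],"spin":0},{"offset":[0,0,-0.45],"spin":0},{"offset":[0,0,-0.6],"spin":0},{"offset":[0,0,-0.7],"spin":0},{"offset":[0,0,-0.7],"spin":0},{"offset":[0,0,-0.7],"spin":0}]'

```text
time_s: 11.98
eef_pos: [477.5, 259.5, 98.2]
ee_rot: [0.0, 0.624, 0.782, 0.0]
force: [-3.0, -1.7, 5.4]
grip_width: 0.241
grip_force: 90.9
```

```bash
python3 held.py
```

```text
t 11.9833 tcp [477.5 259.5  98.2] yaw 0.2241 F [-3.  -1.7  5.4] M [-0.2   0.67 -0.04] tilt along st x,y (rad) -0.0006 -0.0012 ztop at tcp 90.4
far edge y 59.9 slope 0.0006 xmin/max [-48.8  80. ] tcp in st [0.3 0.2]
```

Emit:
send_rows --targets '[{"offset":[0,0,-0.1],"spin":0},{"offset":[0,0,-0.1],"spin":0},{"offset":[0,0,-0.1],"spin":0}]'

```text
time_s: 12.28
eef_pos: [477.5, 259.4, 97.3]
ee_rot: [0.0, 0.624, 0.782, 0.0]
force: [-3.7, -1.3, 5.9]
grip_width: 0.242
grip_force: 91.0
```

Emit:
send_rows --targets '[{"offset":[0,0,-0.1],"spin":0},{"offset":[0,0,-0.1],"spin":0},{"offset":[0,0,-0.1],"spin":0}]'

```text
time_s: 12.53
eef_pos: [477.6, 259.4, 96.8]
ee_rot: [0.0, 0.624, 0.782, 0.0]
force: [-5.7, -2.2, 12.6]
grip_width: 0.241
grip_force: 91.9
```

Emit:
send_rows --targets '[{"offset":[0,0,-0.05],"spin":0},{"offset":[0,0,-0.05],"spin":0},{"offset":[0,0,-0.05],"spin":0}]'

```text
time_s: 12.78
eef_pos: [477.6, 259.4, 96.8]
ee_rot: [0.0, 0.624, 0.782, 0.0]
force: [-6.7, -2.4, 15.1]
grip_width: 0.243
grip_force: 92.5
```

Run:
```python
from held import *
held()
im,d,X=world('scene'); save('s2',cv2.resize(im[130:260,340:500],None,fx=4,fy=4))
```

```text
t 12.7833 tcp [477.6 259.4  96.8] yaw 0.2242 F [-6.7 -2.4 15.1] M [-0.59  1.4   0.  ] tilt along st x,y (rad) -0.0006 -0.0013 ztop at tcp 89.1
far edge y 59.8 slope 0.001 xmin/max [-48.8  80. ] tcp in st [0.3 0.2]
```

View pics/s2.png

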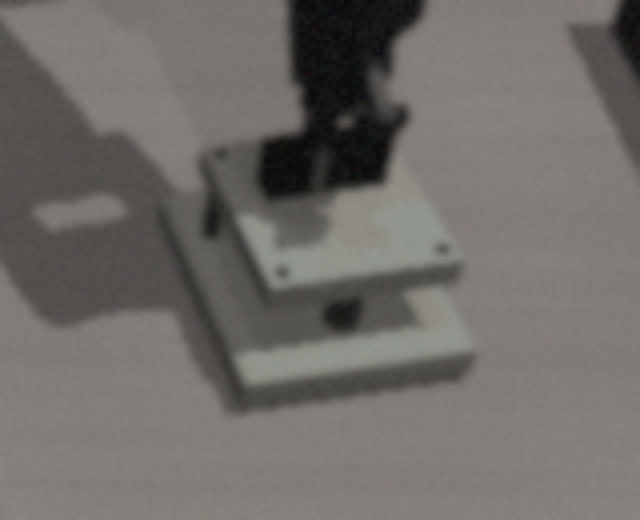

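The plate lies square on the station, slab at crop (200..465, 135..300), with the pin's collar visible beneath at (343,313). The top is at 89.1 mm, so the underside is at 69 mm, on the stops. I'll add a small margin of press, then hand in.

Emit:
send_rows --targets '[{"offset":[0,0,-0.05],"spin":0},{"offset":[0,0,-0.05],"spin":0},{"offset":[0,0,-0.05],"spin":0},{"offset":[0,0,-0.05],"spin":0}]'

```text
time_s: 13.22
eef_pos: [477.6, 259.5, 96.8]
ee_rot: [0.001, 0.624, 0.782, 0.001]
force: [-9.9, -4.4, 19.9]
grip_width: 0.244
grip_force: 93.1
```

```bash
python3 -c "
from held import *
held(); print(ctrl.finish_job())"
```

```text
t 13.2167 tcp [477.6 259.5  96.8] yaw 0.2242 F [-9.9 -4.4 19.9] M [-0.67  1.73  0.04] tilt along st x,y (rad) -0.0004 -0.0011 ztop at tcp 89.1
far edge y 59.8 slope 0.0006 xmin/max [-48.7  80. ] tcp in st [0.3 0.2]
the job is handed in; nothing more can be done
None
```

The job is handed in at 13.2 s: the plate was rested on the pin, slid about 30 mm until the hole dropped over it, and is held pressed on its stops (underside at about 69 mm, about 20 N), still gripped.

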